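# Shut off the circuit with the seized valve pin

## Task

One of the three circuits on this heating manifold has a seized valve pin: press on the pins and find the one that barely gives under the push that sends the other two right down. With the square key, turn that same circuit's shut-off spindle (the recessed knob straight across from its pin) clockwise until it is fully shut against its stop, and leave the other two spindles as they are. Then put the key back upright in its block, fully home, and let go.

Things in the scene. Friction and masses are not known exactly. Their poses are not given: they have to be found in the camera images.
- key: Loose square key, 94 mm tall, 200 g, upright in the key block. Origin: centre of the tip's lower end; z up along the key. Steel tip 12 x 12 mm, 30 mm long, sides parallel to the key's x and y; collar 28 mm wide, 30 to 36 mm up; round shank 14 mm wide; black flat-sided handle 58 to 94 mm up, 60 mm along the key's x, 16 mm thick along its y (grip across the thickness, about 78 mm up).
- key_block: Fixed wooden block 70 x 70 x 40 mm tall, origin at the centre of its underside. A square hole 16 x 16 mm, sides parallel to the block's x and y, goes down through its middle. The key hangs in it, collar resting on the block's top, so its origin is then 10 mm above the block's underside. It fits in any of four quarter turns.
- recess_a (a point): Circuit a: centre of the mouth of the square recess in its shut-off spindle, a captive steel knob 37 mm wide on the bar nearer the robot. On the turning axis, level with the knob's top, about 99 mm above the bench; z up, x and y along the recess's sides, turning with it. Recess 14 x 14 mm, 15 mm deep: the key's tip fits in any of four quarter turns, with about 10 degrees of play each way.
- spindle_a (a joint): Angle (rad) of circuit a's spindle, growing as it turns clockwise seen from above: 0 open (pointer rib along the bars), 1.571 fully shut against a hard stop (rib square to the bars, towards the other bar). Starts part-open, 0.3 to 0.9. Turns stiffly (about 0.1 N m) and stays where it is left.
- pointer_a (a point): Tip of the small pointer rib on the side of circuit a's spindle knob, 25 mm from its axis and 2 mm below its top; turns with the knob.
- pin_a_top (a point): Top centre of circuit a's sprung valve pin: upright steel, 10 mm wide, standing 14 mm out of its brass body on the bar farther from the robot, 100 mm straight across from its spindle; top about 104 mm above the bench. Goes straight down, 5 mm at most, and springs back: a sound pin is right down at 3.5 to 5 N, the seized one gives 0.6 mm at 5 N, then 1 mm per 4.5 N. They look alike.
- recess_b (a point): Circuit b: centre of the mouth of the square recess in its shut-off spindle, a captive steel knob 37 mm wide on the bar nearer the robot. On the turning axis, level with the knob's top, about 99 mm above the bench; z up, x and y along the recess's sides, turning with it. Recess 14 x 14 mm, 15 mm deep: the key's tip fits in any of four quarter turns, with about 10 degrees of play each way.
- spindle_b (a joint): Angle (rad) of circuit b's spindle, growing as it turns clockwise seen from above: 0 open (pointer rib along the bars), 1.571 fully shut against a hard stop (rib square to the bars, towards the other bar). Starts part-open, 0.3 to 0.9. Turns stiffly (about 0.1 N m) and stays where it is left.
- pointer_b (a point): Tip of the small pointer rib on the side of circuit b's spindle knob, 25 mm from its axis and 2 mm below its top; turns with the knob.
- pin_b_top (a point): Top centre of circuit b's sprung valve pin: upright steel, 10 mm wide, standing 14 mm out of its brass body on the bar farther from the robot, 100 mm straight across from its spindle; top about 104 mm above the bench. Goes straight down, 5 mm at most, and springs back: a sound pin is right down at 3.5 to 5 N, the seized one gives 0.6 mm at 5 N, then 1 mm per 4.5 N. They look alike.
- recess_c (a point): Circuit c: centre of the mouth of the square recess in its shut-off spindle, a captive steel knob 37 mm wide on the bar nearer the robot. On the turning axis, level with the knob's top, about 99 mm above the bench; z up, x and y along the recess's sides, turning with it. Recess 14 x 14 mm, 15 mm deep: the key's tip fits in any of four quarter turns, with about 10 degrees of play each way.
- spindle_c (a joint): Angle (rad) of circuit c's spindle, growing as it turns clockwise seen from above: 0 open (pointer rib along the bars), 1.571 fully shut against a hard stop (rib square to the bars, towards the other bar). Starts part-open, 0.3 to 0.9. Turns stiffly (about 0.1 N m) and stays where it is left.
- pointer_c (a point): Tip of the small pointer rib on the side of circuit c's spindle knob, 25 mm from its axis and 2 mm below its top; turns with the knob.
- pin_c_top (a point): Top centre of circuit c's sprung valve pin: upright steel, 10 mm wide, standing 14 mm out of its brass body on the bar farther from the robot, 100 mm straight across from its spindle; top about 104 mm above the bench. Goes straight down, 5 mm at most, and springs back: a sound pin is right down at 3.5 to 5 N, the seized one gives 0.6 mm at 5 N, then 1 mm per 4.5 N. They look alike.
Things that resemble listed ones, but are neither listed nor needed, are in the scene too. There is more than one size of the key_block; the job needs the smaller. Leave any green look-alike of the key alone.

How it is judged:
On the way, in this order (a step that is already met when the one before it is completed fails the run):
1. the key's tip is down in the recess of the seized circuit's spindle (at least 7 mm deep) (z of key in the frame of recess_b below -0.007 m and horizontal distance between key and recess_b below 0.005 m and angle between key's own z axis and vertical below 0.15 rad), for 0.2 s.
2. with the key in it, that spindle is turned fully shut (above 1.48 rad) (all of step 1 and value of joint spindle_b above 1.48 rad), for 0.1 s.
At the end, for the whole second after the job is handed in: The seized circuit's spindle is above 1.48 rad, the other pointers within 5 mm of where they began; the key stands at rest in its block, within 0.1 rad of upright and 6 mm of the hole's centre, its tip end under 12.5 mm above the block's underside (collar home) (value of joint spindle_b above 1.48 rad and distance of each of pointer_a, pointer_c from where it was at the start of the episode below 0.005 m and horizontal distance between key and key_block below 0.006 m and z of key in the frame of key_block below 0.0125 m and angle between key's own z axis and vertical below 0.1 rad and linear speed of key below 0.02 m/s); the robot touches nothing.
It fails at once if a sound circuit's spindle is turned (its pointer moves more than 5 mm) (distance of any of pointer_a, pointer_c from where it was at the start of the episode above 0.005 m).
It also fails if it takes over 64 s, if anything falls off the work surface, if the arm or the gripper's body presses on something with over 40 N, if the wrist force passes 120 N, or if a joint passes its speed limit or range.

## Robot

A 6-joint arm with a two-finger parallel gripper is mounted at the origin on the work surface. World frame = base frame: x ahead of the robot, y to its left, z up, the work surface at z = 0. Lengths are in m, angles in rad, forces in N, time in s.
With the tool pointing down it reaches from about 0.3 to 0.875 m from the base axis. Payload 6.4 kg.
Tool frame: the origin (TCP) lies at the centre of the arm's flange, where the gripper is bolted on; the fingertips stand 173 mm ahead of it and the grasp point (between the pads) lies 155 mm ahead of it; z points along the fingers, x is the direction in which the jaws open and shut, and the axes are right-handed (so a half turn about z gives the same grasp; the last joint's range is limited). The gripper opens to 85 mm and grips with 20 to 120 N. Pads are 22 mm wide; open, the fingers measure 114 mm over their backs; the gripper's body (76 mm by 85 mm) begins 54 mm behind the grasp point. The pads swing forward as they close: fully open they stand 13 mm farther back than shut.
Start: joints at [0.978, 0.181, 1.607, -0, 1.354, -0.206], TCP at [0.217, 0.533, 0.405] pointing down, gripper open.
Joint ranges: [-2.99, 2.99], [-0.89, 2.07], [0.3, 2.58], [-1.14, 4.28], [0, 2.63], [-3.12, 3.12]. Speed limits (rad/s): [2.57, 2.57, 3.01, 3.14, 3.14, 3.14].

## Interface

Orientations are given as a unit quaternion [w, x, y, z].
In Python, from bench import ctrl gives the robot as it stands. The module is installed in compiled form; this text tells all that it offers.
- The arm moves only by the tool move_arm, never from a script. Its argument "moves" is a list of rows, each an object of numbers: "gripper": the opening in per cent of the stroke, from 0 (shut) to 100 (fully open); "x", "y", "z": the shift along the tool's x, y, z in cm; "roll": the turn about the tool's z in degrees. In form: [{"gripper": .., "x": .., "y": .., "z": .., "roll": ..}, ...]. A call has 1 to 5 rows; each row shifts and turns the commanded pose from where the row before left it, along the tool's axes as they then stand; what a row does not reach is not made up. A row lasts 1/8 s, in which the tool goes at most 62.5 mm and 10.7 degrees, less where a joint would pass 70% of its speed; a pose out of reach is approached as far as the arm can. A call is refused whole if a number of a shift passes 6.25 or a number of a turn 10.7, either way. A call with a gripper value outside its range is refused whole. The fingers move at their own pace and stop on an object; the grip force is fixed at half the most. Time passes only in rows, so rows that do not move let the fingers close. It gives the time, the measured TCP pose, the force and the opening at its end, in the units of the state.
- ctrl.get_obs(): the state, without advancing time (a new reading comes with each control period).
- ctrl.camera(name): name is "side" or "top" or "wrist"; returns a dict with "img" (480x640x3 uint8, red, green, blue), "fx", "fy", "cx", "cy" (pixels), "world_from_camera" (4x4, takes a point from camera to world coordinates); the wrist camera has in their place "tool_from_camera" (4x4, takes a point from camera to tool coordinates, whose origin is the TCP and whose axes are the tool frame's). Camera axes: x right, y up, looking along -z (the intrinsics and any distortion apply to the point x, -y, -z); pixel columns grow to the right and rows downward; lengths in m; the calibration is good to about 2 mm. A picture is of the moment at which its call begins: read the wrist's pose just before it. There is no depth.
- ctrl.hand_in(): hands the job in, once; it reports no verdict.
The state is a dict: "time_s": time; "q": joint angles; "dq": joint speeds; "joint_efforts": joint torques, N m; "eef_pos": TCP position; "eef_rot": TCP orientation; "wrist_force": force on the tool from outside, world axes, zero at the start; "torque": the same for the moment, N m; "opening": opening from 0.0 (shut) to 1.0 (fully open).
Only numpy, scipy, OpenCV 4.12 (cv2) and the standard library are available. Lean on these libraries where they do the work, as an engineer would, in place of code of your own. Each camera call takes 0.05 s, during which the arm holds its last target. There are 200 camera calls.

## Working session

There is one attempt and no reset: what is moved stays moved. The work goes in short steps, Python scripts to look and compute and a tool call to move; the robot and the scene stay as the last step left them, time stands still between calls to the robot, and variables do not carry over. Pictures are saved under pics/ and viewed, about 8 in all and at most 12, crops included, and the job is handed in when it is done.

Besides the shell and the picture viewer there is one more tool, called after "Call:" as name(argument=value, ...), one argument or row to a line, values as JSON. move_arm: Moves the arm, as the interface text tells. Its arguments: {"type":"object","properties":{"moves":{"type":"array","items":{"type":"object","properties":{"gripper":{"type":"number"},"x":{"type":"number"},"y":{"type":"number"},"z":{"type":"number"},"roll":{"type":"number"}}}}},"required":["moves"]}

```bash
mkdir -p pics
cat > h.py <<'E'
import numpy as np, cv2
from bench import ctrl
from scipy.spatial.transform import Rotation as R
def tool():
    o=ctrl.get_obs(); T=np.eye(4); q=o["eef_rot"]; T[:3,:3]=R.from_quat([q[1],q[2],q[3],q[0]]).as_matrix(); T[:3,3]=o["eef_pos"]; return T
def cam(n,save=None):
    T=tool(); c=ctrl.camera(n)
    c["T"]=T@np.array(c["tool_from_camera"]) if n=="wrist" else np.array(c["world_from_camera"])
    if save: cv2.imwrite("pics/"+save,c["img"][:,:,::-1])
    np.savez("last_%s.npz"%n,**{k:v for k,v in c.items() if v is not None})
    return c
def px2w(c,u,v,z):
    d=c["T"][:3,:3]@np.array([(u-c["cx"])/c["fx"],-(v-c["cy"])/c["fy"],-1]); p=c["T"][:3,3]
    return p+d*(z-p[2])/d[2]
def w2px(c,p):
    q=np.linalg.inv(c["T"])@np.r_[p,1]; return np.array([c["cx"]+c["fx"]*q[0]/-q[2], c["cy"]-c["fy"]*q[1]/-q[2]])
E
python3 - <<'E'
from h import *
o=ctrl.get_obs(); print(o["eef_pos"],o["eef_rot"],o["wrist_force"],o["time_s"])
for n in("top","side","wrist"):
    c=cam(n,n+"0.png"); print(n,{k:v for k,v in c.items() if k not in("img","T")},c["T"].round(3))
E
```

```text
[0.21674105 0.53231087 0.40379972] [ 3.20782394e-04  8.29824201e-01  5.58024267e-01 -7.81344159e-04] [ 0.50627219  0.08495401 -0.33440305] 0.0
top {'fx': 543.7684318248013, 'fy': 543.7684318248013, 'cx': 328.49773669623505, 'cy': 238.48045325900637, 'world_from_camera': array([[ 0.02470113,  0.97742898, -0.20981526,  0.29405483],
       [-0.99969386,  0.02445137, -0.0037847 , -0.09189218],
       [ 0.001431  ,  0.20984452,  0.97773372,  1.12699621],
       [ 0.        ,  0.        ,  0.        ,  1.        ]])} [[ 2.500e-02  9.770e-01 -2.100e-01  2.940e-01]
 [-1.000e+00  2.400e-02 -4.000e-03 -9.200e-02]
 [ 1.000e-03  2.100e-01  9.780e-01  1.127e+00]
 [ 0.000e+00  0.000e+00  0.000e+00  1.000e+00]]
side {'fx': 549.9010961518374, 'fy': 549.9010961518374, 'cx': 322.5372722738713, 'cy': 242.71584064305998, 'world_from_camera': array([[ 0.71816932,  0.38141545, -0.5820267 , -0.01532887],
       [-0.69580879,  0.40455245, -0.59345383, -0.60398584],
       [ 0.00910787,  0.83117963,  0.55592938,  0.58983491],
       [ 0.        ,  0.        ,  0.        ,  1.        ]])} [[ 0.718  0.381 -0.582 -0.015]
 [-0.696  0.405 -0.593 -0.604]
 [ 0.009  0.831  0.556  0.59 ]
 [ 0.     0.     0.     1.   ]]
wrist {'fx': 350.5234103820387, 'fy': 350.5234103820387, 'cx': 316.6575002423843, 'cy': 244.78029302269354, 'tool_from_camera': array([[ 9.99999850e-01,  3.99827424e-04,  3.74712344e-04,
        -2.21148174e-04],
       [ 4.94694365e-04, -9.52830014e-01, -3.03504069e-01,
        -7.88582550e-02],
       [ 2.35687918e-04,  3.03504209e-01, -9.52830069e-01,
         3.09563399e-02],
       [ 0.00000000e+00,  0.00000000e+00,  0.00000000e+00,
         1.00000000e+00]])} [[ 0.378 -0.883 -0.28   0.144]
 [ 0.926  0.359  0.116  0.562]
 [-0.002 -0.303  0.953  0.373]
 [ 0.     0.     0.     1.   ]]
```

View pics/top0.png

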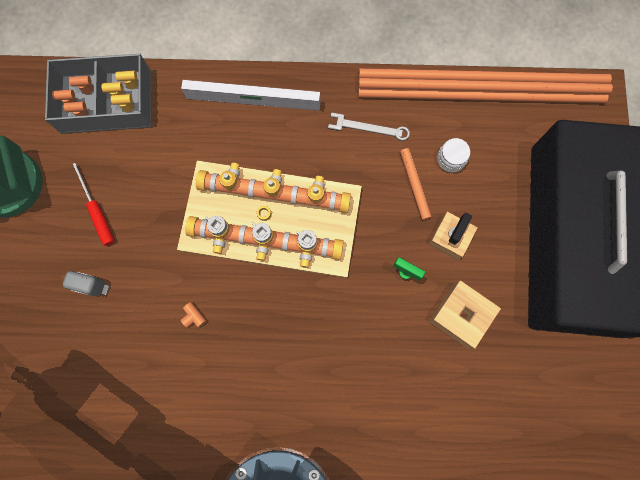

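View pics/side0.png

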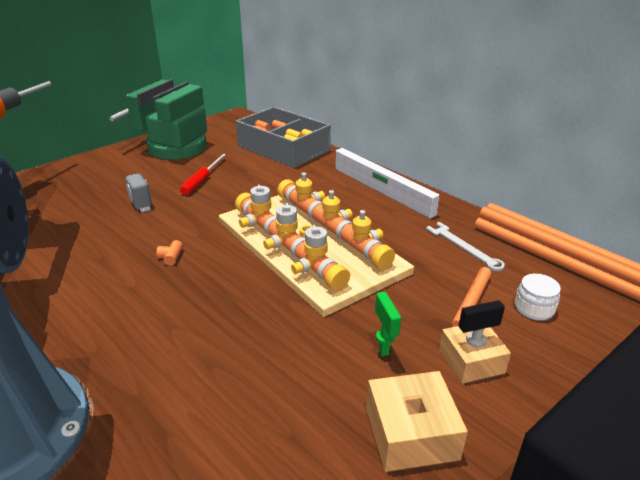

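Run:
```python
from h import *
t=cv2.imread("pics/top0.png"); a=cv2.resize(t[150:280,170:370],None,fx=4,fy=4,interpolation=cv2.INTER_CUBIC)
cv2.imwrite("pics/crop1.png",a)
c=np.load("last_top.npz");
for n,u,v,z in[("k1",217,225,.099),("k2",262,233,.099),("k3",307,240,.099),("p1",228,173,.104),("p2",272,181,.104),("p3",317,185,.104),("key",460,228,.104),("blk",455,235,.04)]: print(n,px2w(c,u,v,z).round(4))
```

```text
k1 [0.536  0.1294 0.099 ]
k2 [0.5223 0.0411 0.099 ]
k3 [ 0.5106 -0.0465  0.099 ]
p1 [0.6408 0.1137 0.104 ]
p2 [0.6265 0.0261 0.104 ]
p3 [ 0.6205 -0.0627  0.104 ]
key [ 0.5407 -0.3415  0.104 ]
blk [ 0.5411 -0.3465  0.04  ]
```

View pics/crop1.png

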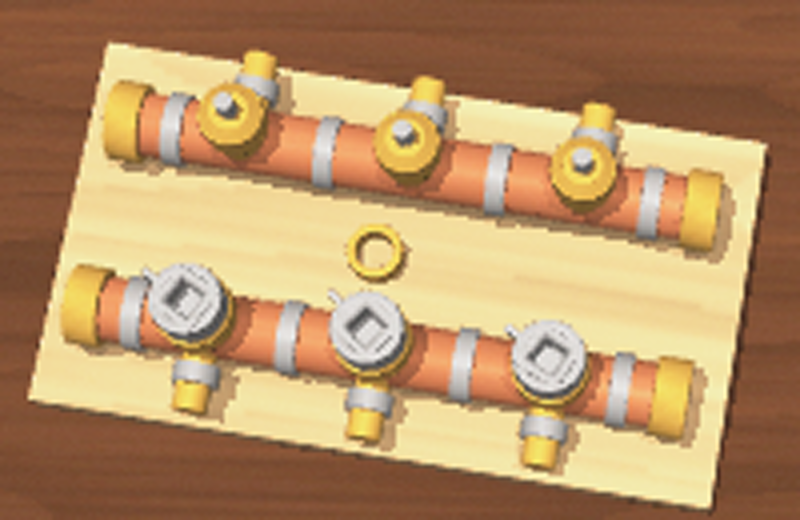

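Run:
```python
from h import *
c=np.load("last_top.npz")
f=lambda u,v,z: px2w(c,170+u/4,150+v/4,z)
P=[f(225,103,.104),f(404,131,.104),f(583,160,.104)]
K=[f(187,297,.099),f(366,326,.099),f(547,355,.099)]
Q=[f(148,273,.097),f(332,293,.097),f(510,328,.097)]
for p,k,q in zip(P,K,Q):
  d=(p-k)[:2]; e=(q-k)[:2]; print(p.round(4),k.round(4),np.hypot(*d).round(4),np.degrees(np.arctan2(d[1],d[0])).round(1),'ptr',np.hypot(*e).round(4),np.degrees(np.arctan2(e[1],e[0])).round(1))
print((P[2]-P[0])/2,(K[2]-K[0])/2)
T=tool();print(T[:3,:3].round(3))
s=np.load("last_side.npz")
for p in P+K: print(w2px(s,p).round(1))
import cv2
im=cv2.imread("pics/top0.png")[195:275,410:500]; cv2.imwrite("pics/crop2.png",cv2.resize(im,None,fx=6,fy=6,interpolation=cv2.INTER_CUBIC))
```

```text
[0.6351 0.1168 0.104 ] [0.5375 0.1299 0.099 ] 0.0984 -7.7 ptr 0.0236 59.3
[0.6228 0.0279 0.104 ] [0.5252 0.0423 0.099 ] 0.0987 -8.4 ptr 0.0242 46.9
[ 0.6102 -0.0605  0.104 ] [ 0.5131 -0.0459  0.099 ] 0.0982 -8.6 ptr 0.0228 54.1
[-0.01242851 -0.08867011  0.        ] [-0.01221778 -0.08791961  0.        ]
[[ 0.377  0.926 -0.001]
 [ 0.926 -0.377 -0.001]
 [-0.001 -0.    -1.   ]]
[302.7 173.3]
[330.2 191.2]
[360.9 211.3]
[259.5 189.4]
[285.2 208.9]
[314.5 231. ]
```

View pics/crop2.png

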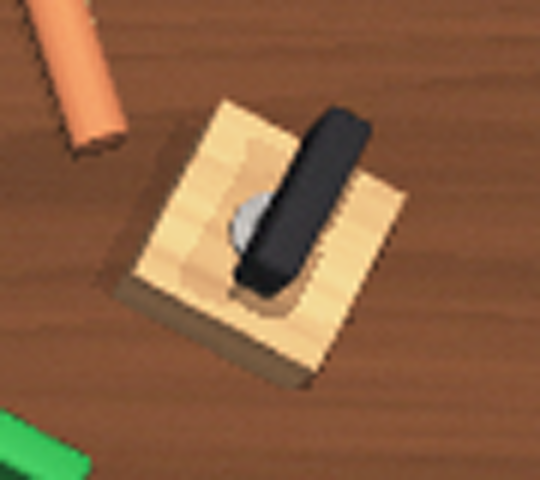

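Call:
move_arm(
  moves=[
    {"gripper": 0, "x": -2.27, "y": 5.43},
    {"gripper": 0, "x": -2.27, "y": 5.43},
    {"gripper": 0, "x": -2.27, "y": 5.43},
    {"gripper": 0, "x": -2.27, "y": 5.43},
    {"gripper": 0, "x": -2.27, "y": 5.43},
  ],
)

```text
validation failed for argument at $.mo...
```

Call:
move_arm(
  moves=[
    {"gripper": 0, "x": -2.27, "y": 5.43},
    {"gripper": 0, "x": -2.27, "y": 5.43},
    {"gripper": 0, "x": -2.27, "y": 5.43},
    {"gripper": 0, "x": -2.27, "y": 5.43},
    {"gripper": 0, "x": -2.27, "y": 5.43},
  ],
)

```text
validation failed for argument at $.mo...
```

Call:
move_arm(
  moves=[
    {"gripper": 0, "x": -2.27, "y": 5.43, "z": 0, "roll": 0},
    {"gripper": 0, "x": -2.27, "y": 5.43, "z": 0, "roll": 0},
    {"gripper": 0, "x": -2.27, "y": 5.43, "z": 0, "roll": 0},
    {"gripper": 0, "x": -2.27, "y": 5.43, "z": 0, "roll": 0},
    {"gripper": 0, "x": -2.27, "y": 5.43, "z": 0, "roll": 0},
  ],
)

```text
time_s: 0.78
eef_pos: [0.4265, 0.3235, 0.4046]
eef_rot: [-0.0, 0.83, 0.558, 0.0]
wrist_force: [0.6, 1.1, 0.8]
opening: 0.002
```

Call:
move_arm(
  moves=[
    {"gripper": 0, "x": -2.27, "y": 5.43, "z": 0, "roll": 0},
    {"gripper": 0, "x": -2.27, "y": 5.43, "z": 0, "roll": 0},
    {"gripper": 0, "x": -2.27, "y": 5.43, "z": 4, "roll": 0},
    {"gripper": 0, "x": -2.2, "y": 5.43, "z": 2, "roll": 0},
    {"gripper": 0, "x": -2.2, "y": 5.3, "z": 2, "roll": 0},
  ],
)

```text
time_s: 1.4
eef_pos: [0.6294, 0.1228, 0.3284]
eef_rot: [-0.0, 0.83, 0.558, -0.0]
wrist_force: [0.6, 0.1, 0.5]
opening: -0.001
```

Run:
```python
from h import *
T=tool();print(T[:3,3].round(4))
c=cam("wrist","w1.png"); 
for n,p in dict(p1=(.6351,.1168,.104),p2=(.6228,.0279,.104),k1=(.5375,.1299,.099),k2=(.5252,.0423,.099),tip=T[:3,3]-[0,0,.173]).items(): print(n,w2px(c,np.array(p)).round(1))
```

```text
[0.6294 0.1228 0.3284]
p1 [311.5 284.4]
p2 [171.5 317.3]
k1 [264.4 115.9]
k2 [110.5 157.9]
tip [317.4 315.5]
```

View pics/w1.png

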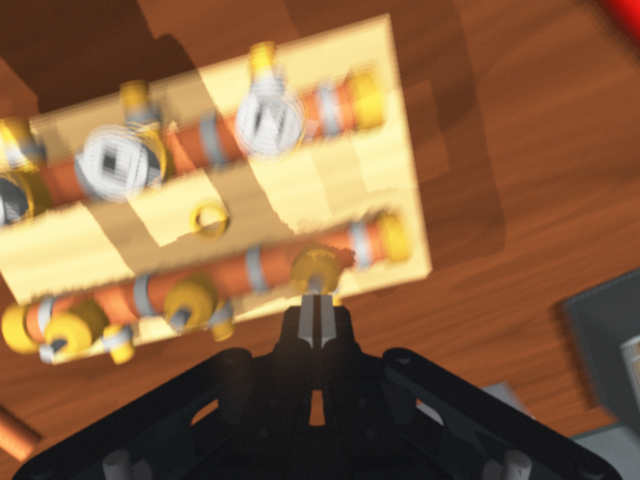

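Call:
move_arm(
  moves=[
    {"gripper": 0, "x": 0, "y": 0, "z": 0, "roll": 0},
    {"gripper": 0, "x": 0, "y": 0, "z": 0, "roll": 0},
  ],
)

```text
time_s: 1.7
eef_pos: [0.6279, 0.125, 0.3297]
eef_rot: [-0.0, 0.83, 0.558, -0.0]
wrist_force: [0.5, 1.1, -0.5]
opening: 0.001
```

Run:
```python
from h import *
T=tool();print(T[:3,3].round(4))
c=cam("wrist","w2.png"); 
for n,p in dict(p1=(.6351,.1168,.104),p2=(.6228,.0279,.104),k1=(.5375,.1299,.099),k2=(.5252,.0423,.099),tip=T[:3,3]-[0,0,.173]).items(): print(n,w2px(c,np.array(p)).round(1))
im=cv2.imread("pics/w2.png")[80:345,60:360]; cv2.imwrite("pics/w2c.png",cv2.resize(im,None,fx=2.6,fy=2.26,interpolation=cv2.INTER_CUBIC))
```

```text
[0.6279 0.125  0.3297]
p1 [309.  286.7]
p2 [170.2 319.2]
k1 [262.1 120.2]
k2 [109.7 161.5]
tip [317.2 315.4]
```

View pics/w2c.png

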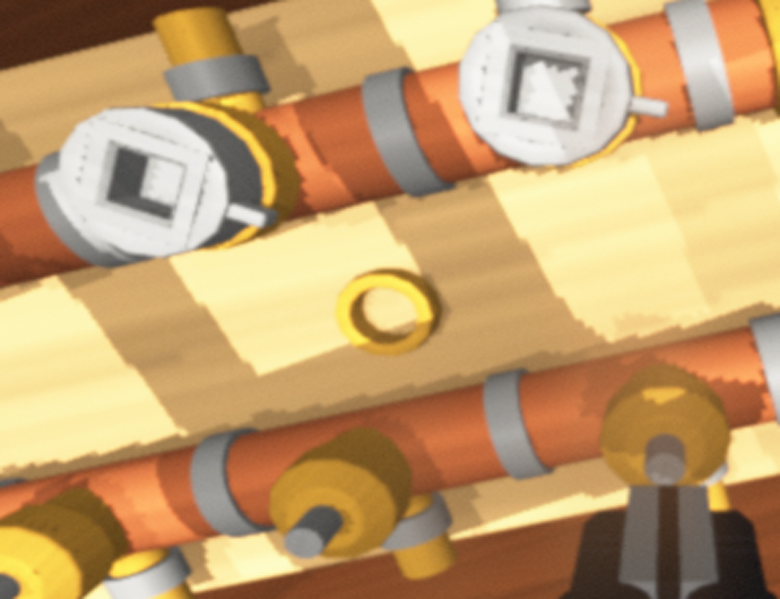

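Run:
```python
from h import *
c=np.load("last_wrist.npz")
g=lambda a,b,z: px2w(c,60+a/2.6,80+b/2.26,z)
P1,P2,K1,K2=g(665,463,.104),g(305,541,.104),g(547,87,.099),g(147,186,.099)
print(P1,P2,K1,K2); print(np.hypot(*(P1-K1)[:2]),np.hypot(*(P2-K2)[:2]),P2-P1,K2-K1)
q=g(272,216,.097)-K2; print(np.hypot(*q[:2]),np.degrees(np.arctan2(q[1],q[0])))
a=[g(120,147,.099),g(188,158,.099),g(178,226,.099),g(106,210,.099)]
for i in range(4):
  e=a[(i+1)%4]-a[i]; print(np.hypot(*e[:2]).round(4),np.degrees(np.arctan2(e[1],e[0]))%90)
# key at wrist later
t=np.load("last_top.npz")
print(px2w(t,410+303/6,195+205/6,.094), px2w(t,410+262/6,195+241/6,.04), px2w(t,410+275/6,195+235/6,.04))
```

```text
[0.63552724 0.12104618 0.104     ] [0.62462667 0.03196093 0.104     ] [0.53840937 0.13437076 0.099     ] [0.52702613 0.045582   0.099     ]
0.09802768418505656 0.09854643352197076 [-0.01090057 -0.08908526  0.        ] [-0.01138323 -0.08878877  0.        ]
0.02604591700304315 51.059121914943574
0.0142 57.35265047907417
0.0171 51.578327697279704
0.0154 53.037056908751055
0.0161 46.896010200599335
[ 0.54074668 -0.3448677   0.094     ] [ 0.54066626 -0.34376644  0.04      ] [ 0.54287736 -0.34825497  0.04      ]
```

Call:
move_arm(
  moves=[
    {"gripper": 0, "x": -0.08, "y": 0.85, "z": 3, "roll": 0},
    {"gripper": 0, "x": 0, "y": 0, "z": 1.5, "roll": 0},
    {"gripper": 0, "x": 0, "y": 0, "z": 0.3, "roll": 0},
    {"gripper": 0, "x": 0, "y": 0, "z": 0, "roll": 0},
    {"gripper": 0, "x": 0, "y": 0, "z": 0, "roll": 0},
  ],
)

```text
time_s: 2.38
eef_pos: [0.6362, 0.1206, 0.2828]
eef_rot: [0.001, 0.83, 0.558, 0.001]
wrist_force: [0.0, -0.3, 0.1]
opening: 0.003
```

Call:
move_arm(
  moves=[
    {"gripper": 0, "x": 0, "y": 0, "z": 0.3, "roll": 0},
    {"gripper": 0, "x": 0, "y": 0, "z": 0.2, "roll": 0},
    {"gripper": 0, "x": 0, "y": 0, "z": 0.2, "roll": 0},
    {"gripper": 0, "x": 0, "y": 0, "z": 0, "roll": 0},
    {"gripper": 0, "x": 0, "y": 0, "z": 0, "roll": 0},
  ],
)

```text
time_s: 3.0
eef_pos: [0.6361, 0.1204, 0.2748]
eef_rot: [0.0, 0.83, 0.558, 0.0]
wrist_force: [0.6, 0.0, 1.4]
opening: -0.003
```

Call:
move_arm(
  moves=[
    {"gripper": 0, "x": 0, "y": 0, "z": 0.1, "roll": 0},
    {"gripper": 0, "x": 0, "y": 0, "z": 0, "roll": 0},
    {"gripper": 0, "x": 0, "y": 0, "z": 0, "roll": 0},
  ],
)

```text
time_s: 3.38
eef_pos: [0.6361, 0.1203, 0.2737]
eef_rot: [0.0, 0.83, 0.558, 0.0]
wrist_force: [0.9, 0.6, 2.5]
opening: 0.002
```

Call:
move_arm(
  moves=[
    {"gripper": 0, "x": 0, "y": 0, "z": 0.15, "roll": 0},
    {"gripper": 0, "x": 0, "y": 0, "z": 0, "roll": 0},
    {"gripper": 0, "x": 0, "y": 0, "z": 0, "roll": 0},
  ],
)

```text
time_s: 3.75
eef_pos: [0.6361, 0.1204, 0.2724]
eef_rot: [0.0, 0.83, 0.558, 0.0]
wrist_force: [-0.3, 0.4, 5.0]
opening: 0.003
```

Call:
move_arm(
  moves=[
    {"gripper": 0, "x": 0, "y": 0, "z": -2, "roll": 0},
    {"gripper": 0, "x": -4.33, "y": 1.14, "z": 0, "roll": 0},
    {"gripper": 0, "x": -4.33, "y": 1.14, "z": 0, "roll": 0},
    {"gripper": 0, "x": 0, "y": 0, "z": 1, "roll": 0},
    {"gripper": 0, "x": 0, "y": 0, "z": 0.4, "roll": 0},
  ],
)

```text
time_s: 4.38
eef_pos: [0.6241, 0.0318, 0.2776]
eef_rot: [-0.001, 0.83, 0.558, -0.0]
wrist_force: [-0.5, 0.3, 0.5]
opening: 0.001
```

Call:
move_arm(
  moves=[
    {"gripper": 0, "x": 0, "y": 0, "z": 0.2, "roll": 0},
    {"gripper": 0, "x": 0, "y": 0, "z": 0.1, "roll": 0},
    {"gripper": 0, "x": 0, "y": 0, "z": 0, "roll": 0},
    {"gripper": 0, "x": 0, "y": 0, "z": 0, "roll": 0},
  ],
)

```text
time_s: 4.88
eef_pos: [0.6244, 0.0322, 0.2753]
eef_rot: [-0.0, 0.83, 0.558, 0.0]
wrist_force: [-2.2, 2.1, 2.7]
opening: 0.001
```

Call:
move_arm(
  moves=[
    {"gripper": 0, "x": 0, "y": 0, "z": 0.1, "roll": 0},
    {"gripper": 0, "x": 0, "y": 0, "z": 0, "roll": 0},
    {"gripper": 0, "x": 0, "y": 0, "z": 0, "roll": 0},
  ],
)

```text
time_s: 5.25
eef_pos: [0.6246, 0.0318, 0.2743]
eef_rot: [0.0, 0.83, 0.558, 0.0]
wrist_force: [-0.7, 3.6, 3.7]
opening: 0.002
```

Call:
move_arm(
  moves=[
    {"gripper": 0, "x": 0, "y": 0, "z": 0.15, "roll": 0},
    {"gripper": 0, "x": 0, "y": 0, "z": 0, "roll": 0},
    {"gripper": 0, "x": 0, "y": 0, "z": 0, "roll": 0},
  ],
)

```text
time_s: 5.62
eef_pos: [0.6246, 0.0317, 0.2728]
eef_rot: [0.0, 0.83, 0.558, 0.0]
wrist_force: [-0.5, 4.1, 5.4]
opening: 0.002
```

Call:
move_arm(
  moves=[
    {"gripper": 0, "x": 0, "y": 0, "z": -2, "roll": 0},
    {"gripper": 0, "x": -4.33, "y": 1.14, "z": 0, "roll": 0},
    {"gripper": 0, "x": -4.33, "y": 1.14, "z": 0, "roll": 0},
    {"gripper": 0, "x": 0, "y": 0, "z": 1, "roll": 0},
    {"gripper": 0, "x": 0, "y": 0, "z": 0.4, "roll": 0},
  ],
)

```text
time_s: 6.25
eef_pos: [0.6125, -0.0573, 0.2781]
eef_rot: [-0.0, 0.83, 0.558, -0.0]
wrist_force: [-1.2, 0.5, 0.2]
opening: -0.003
```

Call:
move_arm(
  moves=[
    {"gripper": 0, "x": 0, "y": 0, "z": 0.2, "roll": 0},
    {"gripper": 0, "x": 0, "y": 0, "z": 0.1, "roll": 0},
    {"gripper": 0, "x": 0, "y": 0, "z": 0, "roll": 0},
    {"gripper": 0, "x": 0, "y": 0, "z": 0, "roll": 0},
  ],
)

```text
time_s: 6.75
eef_pos: [0.6127, -0.0566, 0.2764]
eef_rot: [0.0, 0.829, 0.559, -0.001]
wrist_force: [-4.8, -2.6, 7.7]
opening: -0.004
```

Call:
move_arm(
  moves=[
    {"gripper": 0, "x": 0, "y": 0, "z": 0.1, "roll": 0},
    {"gripper": 0, "x": 0, "y": 0, "z": 0, "roll": 0},
    {"gripper": 0, "x": 0, "y": 0, "z": 0, "roll": 0},
  ],
)

```text
time_s: 7.12
eef_pos: [0.6128, -0.0565, 0.2758]
eef_rot: [0.0, 0.829, 0.559, -0.001]
wrist_force: [-6.1, -2.0, 8.5]
opening: 0.0
```

Call:
move_arm(
  moves=[
    {"gripper": 0, "x": 0, "y": 0, "z": 0.15, "roll": 0},
    {"gripper": 0, "x": 0, "y": 0, "z": 0, "roll": 0},
    {"gripper": 0, "x": 0, "y": 0, "z": 0, "roll": 0},
  ],
)

```text
time_s: 7.5
eef_pos: [0.6128, -0.0565, 0.2749]
eef_rot: [0.0, 0.829, 0.559, -0.001]
wrist_force: [-8.3, -1.5, 13.6]
opening: 0.003
```

Call:
move_arm(
  moves=[
    {"gripper": 100, "x": 0, "y": 0, "z": -5, "roll": 0},
    {"gripper": 100, "x": -5.8, "y": 0.8, "z": -1, "roll": 0},
    {"gripper": 100, "x": -5.8, "y": 0.8, "z": -1, "roll": 0},
    {"gripper": 100, "x": -5.8, "y": 0.8, "z": -0.6, "roll": 0},
    {"gripper": 100, "x": -5.8, "y": 0.8, "z": 0, "roll": 0},
  ],
)

```text
time_s: 8.12
eef_pos: [0.5552, -0.2848, 0.3501]
eef_rot: [0.001, 0.829, 0.559, 0.0]
wrist_force: [1.1, -0.1, 0.6]
opening: 0.997
```

Call:
move_arm(
  moves=[
    {"gripper": 100, "x": -5.8, "y": 0.8, "z": 0, "roll": 5},
    {"gripper": 100, "x": 0, "y": 0, "z": 0, "roll": 0},
    {"gripper": 100, "x": 0, "y": 0, "z": 0, "roll": 0},
  ],
)

```text
time_s: 8.5
eef_pos: [0.5409, -0.3401, 0.3488]
eef_rot: [-0.0, 0.853, 0.522, 0.0]
wrist_force: [-0.5, 0.9, -0.2]
opening: 1.005
```

Run:
```python
from h import *
T=tool();print(T[:3,3].round(4),T[:3,:3].round(3),np.degrees(np.arctan2(T[1,0],T[0,0])))
c=cam("wrist","w3.png")
for n,p in dict(key=(.5407,-.345,.094),blk=(.5407,-.344,.04),tip=T[:3,3]-[0,0,.173]).items(): print(n,w2px(c,np.array(p)).round(1))
```

```text
[ 0.5409 -0.3401  0.3488] [[ 0.456  0.89  -0.   ]
 [ 0.89  -0.456  0.001]
 [ 0.001 -0.001 -1.   ]] 62.88776111950766
key [310.4 258.5]
blk [312.5 235.7]
tip [317.2 315.4]
```

View pics/w3.png

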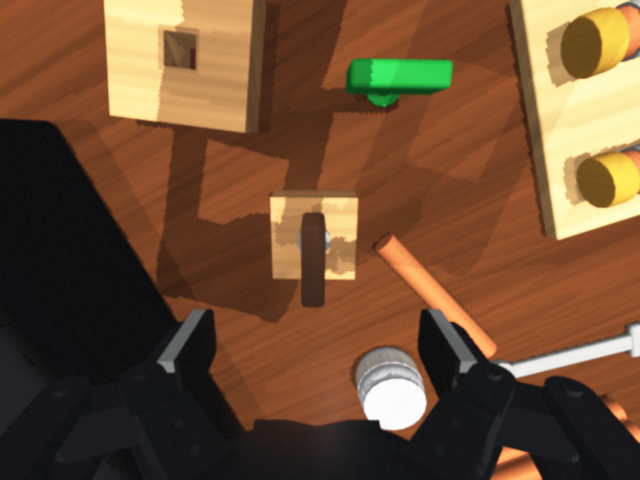

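Run:
```python
from h import *
c=np.load("last_wrist.npz"); T=tool()
for n,u,v,z in[("blk",314,238,.04),("hA",313,213,.104),("hB",313.5,297,.104),("hB2",313.5,305,.104)]:
  p=px2w(c,u,v,z); print(n,p.round(4),(T[:3,:3].T@(p-T[:3,3])).round(4))
```

```text
blk [ 0.543  -0.3438  0.04  ] [-0.0033  0.0039  0.3088]
hA [ 0.5116 -0.3278  0.104 ] [-0.0033 -0.0314  0.2448]
hB [ 0.5629 -0.354   0.104 ] [-0.0032  0.0262  0.2448]
hB2 [ 0.5682 -0.3567  0.104 ] [-0.0032  0.0322  0.2448]
```

Call:
move_arm(
  moves=[
    {"gripper": 100, "x": -0.33, "y": 0.1, "z": 5.6, "roll": 0},
    {"gripper": 100, "x": 0, "y": 0, "z": 4, "roll": 0},
    {"gripper": 100, "x": 0, "y": 0, "z": 0.98, "roll": 0},
    {"gripper": 100, "x": 0, "y": 0, "z": 0, "roll": 0},
    {"gripper": 0, "x": 0, "y": 0, "z": 0, "roll": 0},
  ],
)

```text
time_s: 9.18
eef_pos: [0.541, -0.3445, 0.2457]
eef_rot: [0.002, 0.853, 0.522, 0.001]
wrist_force: [0.7, -0.4, 0.1]
opening: 0.817
```

Call:
move_arm(
  moves=[
    {"gripper": 0, "x": 0, "y": 0, "z": 0, "roll": 0},
    {"gripper": 0, "x": 0, "y": 0, "z": 0, "roll": 0},
    {"gripper": 0, "x": 0, "y": 0, "z": 0, "roll": 0},
    {"gripper": 0, "x": 0, "y": 0, "z": 0, "roll": 0},
  ],
)

```text
time_s: 9.68
eef_pos: [0.54, -0.3444, 0.2437]
eef_rot: [0.0, 0.853, 0.521, 0.0]
wrist_force: [-0.6, 0.8, 3.3]
opening: 0.177
```

Call:
move_arm(
  moves=[
    {"gripper": 0, "x": 0, "y": 0, "z": -2, "roll": 0},
    {"gripper": 0, "x": 0, "y": 0, "z": -5, "roll": 0},
    {"gripper": 0, "x": 0, "y": 0, "z": -5, "roll": 0},
    {"gripper": 0, "x": 4, "y": -1.9, "z": 0, "roll": 0},
    {"gripper": 0, "x": 5.1, "y": -2.45, "z": 0, "roll": 0},
  ],
)

```text
time_s: 10.3
eef_pos: [0.5425, -0.2434, 0.3653]
eef_rot: [0.001, 0.854, 0.52, 0.0]
wrist_force: [0.7, 0.3, -1.7]
opening: 0.182
```

Call:
move_arm(
  moves=[
    {"gripper": 0, "x": 5.4, "y": -2.6, "z": 0, "roll": 0},
    {"gripper": 0, "x": 5.4, "y": -2.6, "z": 0, "roll": 0},
    {"gripper": 0, "x": 5.1, "y": -2.45, "z": 0, "roll": 9},
    {"gripper": 0, "x": 0, "y": 0, "z": 0, "roll": 0},
    {"gripper": 0, "x": 0, "y": 0, "z": 0, "roll": 0},
  ],
)

```text
time_s: 10.92
eef_pos: [0.5473, -0.0671, 0.3641]
eef_rot: [0.001, 0.891, 0.454, 0.0]
wrist_force: [-1.2, 0.8, -1.5]
opening: 0.178
```

Run:
```python
from h import *
T=tool();print(T[:3,3].round(4),np.degrees(np.arctan2(T[1,0],T[0,0])),ctrl.get_obs()["opening"])
c=cam("wrist","w4.png")
for n,p in dict(k3=(.5145,-.043,.099),tip=T[:3,3]-[0,0,.2337],tipc=(T@[0,-.006,.2337,1])[:3]).items(): print(n,w2px(c,np.array(p)).round(1))
```

```text
[ 0.5473 -0.0671  0.3641] 53.95876405579932 0.1775354401123123
k3 [317.9 192.4]
tip [317.7 266.2]
tipc [317.6 257.5]
```

View pics/w4.png

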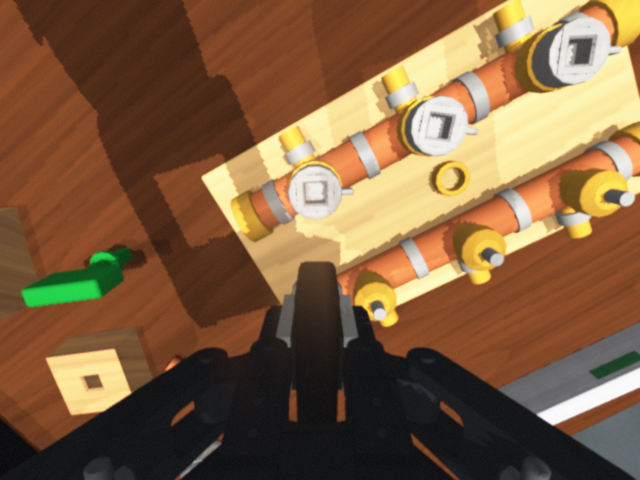

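Run:
```python
from h import *
im=cv2.imread("pics/w4.png")[155:225,280:360]; cv2.imwrite("pics/w4c.png",cv2.resize(im,None,fx=8,fy=8,interpolation=cv2.INTER_CUBIC))
```

```text
(no output)
```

View pics/w4c.png

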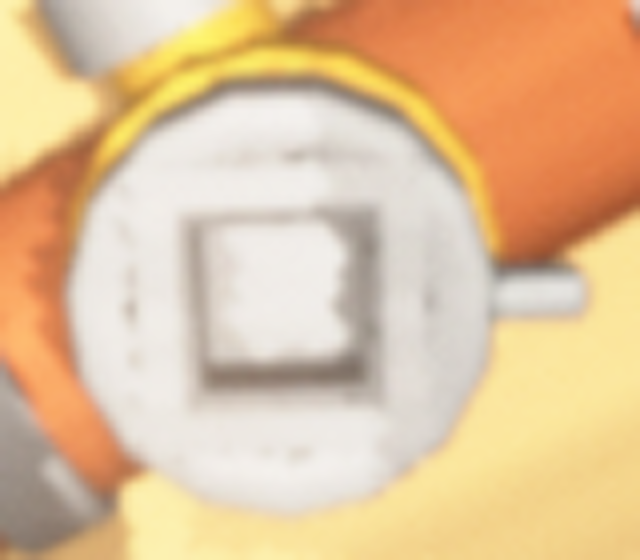

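Run:
```python
from h import *
c=np.load("last_wrist.npz"); T=tool()
f=lambda u,v,z:(T[:3,:3].T@(px2w(c,u,v,z)-T[:3,3])).round(4)
k=f(314.9,192.4,.099); print("recess",k)
zt=T[2,3]-.1397
for v in(261,262,263): print("hedge",f(317.5,v,zt))
print("handle L/R", f(298,275,zt),f(336.5,275,zt))
im=cv2.imread("pics/w4.png").mean(2); print(im[255:272,317].astype(int)); print(im[268,290:345].astype(int))
```

```text
recess [-0.0012 -0.0414  0.2649]
hedge [ 0.0003 -0.0389  0.1397]
hedge [ 0.0003 -0.0385  0.1397]
hedge [ 0.0003 -0.0382  0.1397]
handle L/R [-0.0063 -0.0339  0.1397] [ 0.0066 -0.0339  0.1397]
[164 163 163 160 157 146 115  81  67  68  67  65  65  62  64  64  63]
[158 157 159 157 156 158 154 149 117  80  64  61  62  61  60  62  64  62
  62  65  62  62  63  64  64  61  64  62  66  66  64  67  64  62  63  63
  59  59  57  54  55  52  51  49  56  86 117 124 127 125 126 125 125 123
 124]
```

Run:
```python
from h import *
c=np.load("last_wrist.npz"); T=tool()
f=lambda u,v,z:(T[:3,:3].T@(px2w(c,u,v,z)-T[:3,3])).round(4)
zt=T[2,3]-.1757
for v in(261,262): print("hedge",f(317.5,v,zt))
print("handle L/R", f(298.3,263,zt),f(335,263,zt))
im=cv2.imread("pics/w4.png").mean(2); print(im[263,290:345].astype(int))
i3=cv2.imread("pics/w3.png").mean(2); print(i3[205:220,313].astype(int)); print(i3[285:312,313].astype(int))
T3=np.eye(4); T3[:3,3]=[.5409,-.3401,.3488]; a=np.radians(62.888); T3[:3,:3]=np.array([[np.cos(a),np.sin(a),0],[np.sin(a),-np.cos(a),0],[0,0,-1]])
d=dict(c); d["T"]=T3@c["tool_from_camera"]
g=lambda u,v,z:(T3[:3,:3].T@(px2w(d,u,v,z)-T3[:3,3])).round(4)
print(g(313,213,.068),g(313,213,.104),g(313,297,.104),g(313,305,.104),g(313,305,.068))
```

```text
hedge [ 0.0004 -0.0255  0.1757]
hedge [ 0.0004 -0.0251  0.1757]
handle L/R [-0.0081 -0.0246  0.1757] [ 0.0081 -0.0246  0.1757]
[157 155 158 157 161 157 159 159 158 153 125  97  82  76  69  66  64  66
  67  66  69  68  68  68  70  68  70  67  68  67  70  69  68  68  66  65
  60  61  60  62  65  73  91 120 148 156 159 158 163 184 206 208 192 177
 163]
[135 123 119 115 116 116 108  82  59  53  52  53  56  55  55]
[47 47 48 49 47 46 48 48 46 47 45 45 43 44 46 46 44 44 49 44 45 51 67 79
 84 84 83]
[-0.0032 -0.0234  0.2808] [-0.0028 -0.0314  0.2448] [-0.003   0.0262  0.2448] [-0.0031  0.0322  0.2448] [-0.0035  0.0508  0.2808]
```

Call:
move_arm(
  moves=[
    {"gripper": 0, "x": -0.15, "y": -4.56, "z": 0, "roll": 0},
    {"gripper": 0, "x": 0, "y": 0, "z": 1.5, "roll": 0},
    {"gripper": 0, "x": 0, "y": 0, "z": 1.2, "roll": 0},
    {"gripper": 0, "x": 0, "y": 0, "z": 0, "roll": 0},
    {"gripper": 0, "x": 0, "y": 0, "z": 0, "roll": 0},
  ],
)

```text
time_s: 11.6
eef_pos: [0.5101, -0.0421, 0.3363]
eef_rot: [0.0, 0.892, 0.452, 0.0]
wrist_force: [-0.1, -0.1, -1.0]
opening: 0.181
```

Call:
move_arm(
  moves=[
    {"gripper": 0, "x": 0, "y": 0, "z": 0.3, "roll": 0},
    {"gripper": 0, "x": 0, "y": 0, "z": 0.3, "roll": 0},
    {"gripper": 0, "x": 0, "y": 0, "z": 0, "roll": 0},
    {"gripper": 0, "x": 0, "y": 0, "z": 0, "roll": 0},
  ],
)

```text
time_s: 12.1
eef_pos: [0.5098, -0.0415, 0.3304]
eef_rot: [0.0, 0.892, 0.453, 0.0]
wrist_force: [1.3, -0.5, -3.2]
opening: 0.178
```

Call:
move_arm(
  moves=[
    {"gripper": 0, "x": 0, "y": 0, "z": 0.3, "roll": 0},
    {"gripper": 0, "x": 0, "y": 0, "z": 0.2, "roll": 0},
    {"gripper": 0, "x": 0, "y": 0, "z": 0, "roll": 0},
    {"gripper": 0, "x": 0, "y": 0, "z": 0, "roll": 0},
  ],
)

```text
time_s: 12.6
eef_pos: [0.5097, -0.0415, 0.3254]
eef_rot: [0.0, 0.892, 0.453, 0.0]
wrist_force: [3.3, -1.9, -2.5]
opening: 0.178
```

Call:
move_arm(
  moves=[
    {"gripper": 0, "x": 0, "y": 0.05, "z": 0.2, "roll": 0},
    {"gripper": 0, "x": 0, "y": 0.03, "z": 0.2, "roll": 0},
    {"gripper": 0, "x": 0, "y": 0, "z": 0.15, "roll": 0},
    {"gripper": 0, "x": 0, "y": 0, "z": 0, "roll": 0},
    {"gripper": 0, "x": 0, "y": 0, "z": 0, "roll": 0},
  ],
)

```text
time_s: 13.22
eef_pos: [0.5101, -0.0418, 0.3195]
eef_rot: [-0.0, 0.892, 0.453, -0.0]
wrist_force: [2.5, -1.4, -3.2]
opening: 0.179
```

Call:
move_arm(
  moves=[
    {"gripper": 0, "x": 0.05, "y": 0, "z": 0, "roll": 8},
    {"gripper": 0, "x": 0.06, "y": 0, "z": 0, "roll": 8},
    {"gripper": 0, "x": 0.06, "y": 0, "z": 0, "roll": 8},
    {"gripper": 0, "x": 0.06, "y": 0, "z": 0, "roll": 8},
    {"gripper": 0, "x": 0, "y": 0, "z": 0, "roll": 0},
  ],
)

```text
time_s: 13.85
eef_pos: [0.5123, -0.0404, 0.3198]
eef_rot: [0.0, 0.982, 0.189, 0.001]
wrist_force: [5.6, -2.0, -4.2]
opening: 0.18
```

Run:
```python
from h import *
T=tool();o=ctrl.get_obs();print(T[:3,3].round(4),np.degrees(np.arctan2(T[1,0],T[0,0])),o["wrist_force"].round(1),(T[:3,:3].T@o["wrist_force"]).round(1),o["torque"].round(2),o["opening"])
```

```text
[ 0.5123 -0.0404  0.3198] 21.757163126524627 [ 5.6 -2.  -4.2] [4.5 3.9 4.2] [-0.34 -1.04  0.06] 0.18020041212724058
```

Call:
move_arm(
  moves=[
    {"gripper": 0, "x": 0.09, "y": 0.03, "z": 0, "roll": 8},
    {"gripper": 0, "x": 0.07, "y": 0.02, "z": 0, "roll": 8},
    {"gripper": 0, "x": 0.06, "y": 0, "z": 0, "roll": 8},
    {"gripper": 0, "x": 0, "y": 0, "z": 0, "roll": 0},
  ],
)

```text
time_s: 14.35
eef_pos: [0.5144, -0.0402, 0.3198]
eef_rot: [-0.0, 1.0, -0.018, 0.0]
wrist_force: [4.9, -0.3, -4.5]
opening: 0.174
```

```bash
cat > st.py <<'E'
from h import *
T=tool();o=ctrl.get_obs();print(T[:3,3].round(4),np.degrees(np.arctan2(T[1,0],T[0,0])).round(1),(T[:3,:3].T@o["wrist_force"]).round(1),o["torque"].round(2),o["opening"].round(3),o["time_s"])
E
python3 st.py
```

```text
Traceback (most recent call last):
  File "st.py", line 2, in <module>
    T=tool();o=ctrl.get_obs();print(T[:3,3].round(4),np.degrees(np.arctan2(T[1,0],T[0,0])).round(1),(T[:3,:3].T@o["wrist_force"]).round(1),o["torque"].round(2),o["opening"].round(3),o["time_s"])
                                                                                                                                                                ^^^^^^^^^^^^^^^^^^
AttributeError: 'float' object has no attribute 'round'
```

Call:
move_arm(
  moves=[
    {"gripper": 0, "x": 0.04, "y": 0.03, "z": 0, "roll": 6},
    {"gripper": 0, "x": 0.04, "y": 0, "z": 0, "roll": 5},
    {"gripper": 0, "x": 0, "y": 0, "z": 0, "roll": 0},
    {"gripper": 0, "x": 0, "y": 0, "z": 0, "roll": 0},
  ],
)

```text
time_s: 14.85
eef_pos: [0.5152, -0.0405, 0.3198]
eef_rot: [-0.0, 0.994, -0.113, 0.001]
wrist_force: [5.5, -0.4, -3.6]
opening: 0.181
```

```bash
sed -i 's/o\["opening"\].round(3)/o["opening"]/' st.py; python3 st.py
```

```text
[ 0.5152 -0.0405  0.3198] -13.0 [ 5.4 -0.8  3.6] [ 0.07 -1.26  0.03] 0.18068690355218442 14.85
```

Call:
move_arm(
  moves=[
    {"gripper": 0, "x": 0.05, "y": 0, "z": 0, "roll": 5},
    {"gripper": 0, "x": 0, "y": 0, "z": 0, "roll": 0},
    {"gripper": 0, "x": 0, "y": 0, "z": 0, "roll": 0},
  ],
)

```text
time_s: 15.22
eef_pos: [0.5157, -0.0406, 0.3198]
eef_rot: [-0.0, 0.988, -0.156, 0.001]
wrist_force: [4.7, -0.4, -2.8]
opening: 0.178
```

```bash
python3 st.py
```

```text
[ 0.5157 -0.0406  0.3198] -18.0 [ 4.6 -1.1  2.8] [ 0.04 -1.18  0.05] 0.1775118926344183 15.225
```

Call:
move_arm(
  moves=[
    {"gripper": 0, "x": 0.04, "y": 0, "z": 0, "roll": 4},
    {"gripper": 0, "x": 0, "y": 0, "z": 0, "roll": 0},
    {"gripper": 0, "x": 0, "y": 0, "z": 0, "roll": 0},
  ],
)

```text
time_s: 15.6
eef_pos: [0.5161, -0.0407, 0.3198]
eef_rot: [-0.0, 0.982, -0.19, 0.001]
wrist_force: [5.5, -0.4, -4.5]
opening: 0.179
```

```bash
python3 st.py
```

```text
[ 0.5161 -0.0407  0.3198] -22.0 [ 5.2 -1.7  4.5] [ 0.04 -1.16  0.13] 0.17869097364456796 15.6
```

Call:
move_arm(
  moves=[
    {"gripper": 0, "x": 0.02, "y": 0, "z": 0, "roll": 4},
    {"gripper": 0, "x": 0, "y": 0, "z": 0, "roll": 0},
    {"gripper": 0, "x": 0, "y": 0, "z": 0, "roll": 0},
  ],
)

```text
time_s: 15.98
eef_pos: [0.5163, -0.0408, 0.3198]
eef_rot: [-0.0, 0.975, -0.224, 0.001]
wrist_force: [5.3, 0.1, -4.7]
opening: 0.178
```

```bash
python3 st.py
python3 - <<'E'
from h import *
w=cam("wrist")["img"]; t=cam("top")["img"]; s=cam("side")["img"]
f=lambda i,n:cv2.resize(i,n,interpolation=cv2.INTER_CUBIC)
a=np.hstack([f(w[60:360,120:520],(400,300)),f(s[170:290,240:400],(400,300))])
b=np.hstack([f(t[190:280,250:370],(400,300)),f(w[100:280,230:470],(400,300))])
cv2.imwrite("pics/m1.png",np.vstack([a,b])[:,:,::-1])
E
```

```text
[ 0.5163 -0.0408  0.3198] -25.9 [ 4.7 -2.4  4.7] [-0.03 -1.24  0.3 ] 0.178478730138109 15.975
```

View pics/m1.png

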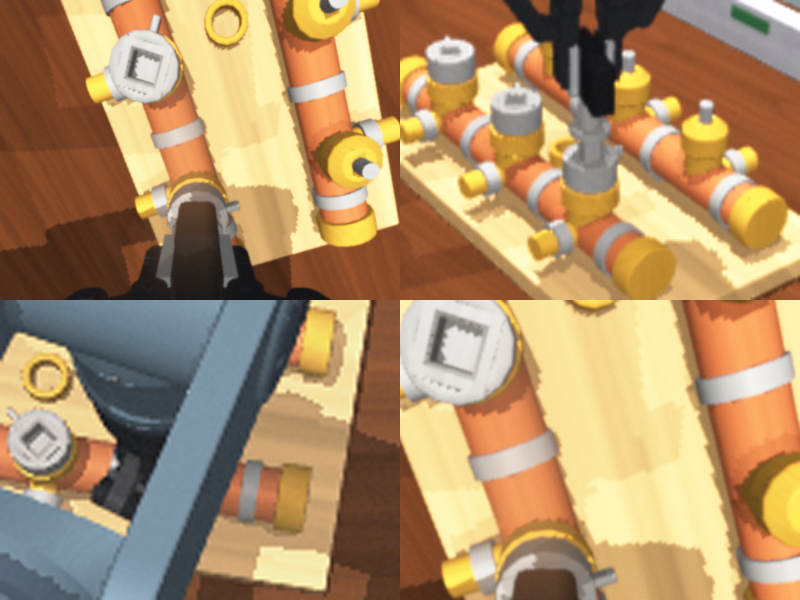

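Call:
move_arm(
  moves=[
    {"gripper": 0, "x": -0.02, "y": 0, "z": 0, "roll": -4},
    {"gripper": 0, "x": -0.02, "y": 0, "z": 0, "roll": -4},
    {"gripper": 0, "x": 0, "y": 0, "z": -0.5, "roll": 0},
    {"gripper": 0, "x": 0, "y": 0, "z": -1.5, "roll": 0},
    {"gripper": 0, "x": 0, "y": 0, "z": -2.4, "roll": 0},
  ],
)

```text
time_s: 16.75
eef_pos: [0.5146, -0.0405, 0.3632]
eef_rot: [-0.0, 0.988, -0.157, -0.003]
wrist_force: [1.4, 0.0, -1.1]
opening: 0.181
```

```bash
python3 st.py
```

```text
[ 0.5146 -0.0405  0.3632] -18.1 [ 1.3 -0.5  1.1] [ 0.05 -0.04  0.  ] 0.18087237474988221 16.75
```

Call:
move_arm(
  moves=[
    {"gripper": 0, "x": 1.5, "y": 3.7, "z": 0, "roll": 0},
    {"gripper": 0, "x": 2.4, "y": 5.6, "z": 0, "roll": 0},
    {"gripper": 0, "x": 2.4, "y": 5.6, "z": 0, "roll": 0},
    {"gripper": 0, "x": 2.4, "y": 5.6, "z": 0, "roll": 0},
    {"gripper": 0, "x": 2.15, "y": 5.2, "z": 0, "roll": 0},
  ],
)

```text
time_s: 17.38
eef_pos: [0.538, -0.3205, 0.3636]
eef_rot: [-0.001, 0.988, -0.157, -0.001]
wrist_force: [1.2, 0.4, -1.2]
opening: 0.178
```

Call:
move_arm(
  moves=[
    {"gripper": 0, "x": 1.0, "y": 2.4, "z": 0, "roll": -10},
    {"gripper": 0, "x": 0, "y": 0, "z": 0, "roll": -10},
    {"gripper": 0, "x": 0, "y": 0, "z": 0, "roll": -10},
    {"gripper": 0, "x": 0, "y": 0, "z": 0, "roll": -10},
    {"gripper": 0, "x": 0, "y": 0, "z": 0, "roll": -10},
  ],
)

```text
time_s: 18.0
eef_pos: [0.5401, -0.3443, 0.3633]
eef_rot: [-0.001, 0.961, 0.278, -0.001]
wrist_force: [0.5, 0.6, -1.8]
opening: 0.175
```

Call:
move_arm(
  moves=[
    {"gripper": 0, "x": 0, "y": 0, "z": 0, "roll": -10},
    {"gripper": 0, "x": 0, "y": 0, "z": 0, "roll": -10},
    {"gripper": 0, "x": 0, "y": 0, "z": 0, "roll": -10},
    {"gripper": 0, "x": 0, "y": 0, "z": 0, "roll": -1},
    {"gripper": 0, "x": 0, "y": 0, "z": 0, "roll": 0},
  ],
)

```text
time_s: 18.62
eef_pos: [0.5404, -0.3445, 0.3636]
eef_rot: [-0.001, 0.854, 0.52, -0.0]
wrist_force: [0.4, -0.8, -2.4]
opening: 0.18
```

```bash
python3 st.py
python3 - <<'E'
from h import *
T=tool(); w=cam("wrist","w5.png")["img"]; t=cam("top")["img"]
f=lambda i,n:cv2.resize(i,n,interpolation=cv2.INTER_CUBIC)
b=np.hstack([f(t[160:280,180:340],(400,300)),f(w[130:370,160:480],(400,300))])
cv2.imwrite("pics/m2.png",b[:,:,::-1])
print(np.linalg.inv(T[:3,:3])@(np.array([.540,-.3444,.2437])-T[:3,3]))
E
```

```text
[ 0.5404 -0.3445  0.3636] 62.7 [-0.5  0.7  2.3] [ 0.02 -0.04  0.02] 0.17969928674204677 18.625
[-0.00015653 -0.00026152  0.11987301]
```

View pics/m2.png

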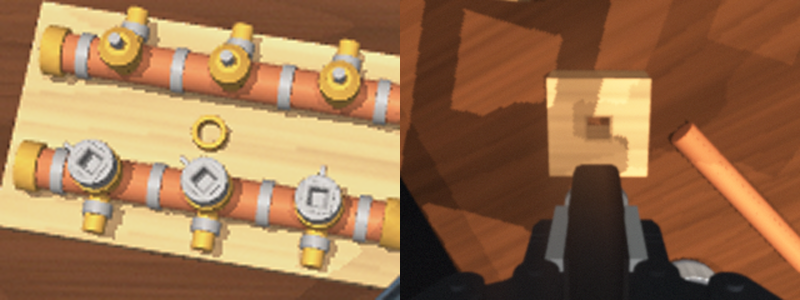

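Call:
move_arm(
  moves=[
    {"gripper": 0, "x": 0, "y": -0.02, "z": 5, "roll": 0},
    {"gripper": 0, "x": 0, "y": 0, "z": 3.5, "roll": 0},
    {"gripper": 0, "x": 0, "y": 0, "z": 0, "roll": 0},
    {"gripper": 0, "x": 0, "y": 0, "z": 0.5, "roll": 0},
    {"gripper": 0, "x": 0, "y": 0, "z": 0.4, "roll": 0},
  ],
)

```text
time_s: 19.35
eef_pos: [0.541, -0.3451, 0.2715]
eef_rot: [0.001, 0.853, 0.521, 0.0]
wrist_force: [0.1, -0.2, -1.7]
opening: 0.177
```

```bash
python3 st.py
```

```text
[ 0.541  -0.3451  0.2715] 62.8 [-0.1  0.2  1.7] [ 0.01 -0.01  0.01] 0.1773815230545666 19.35
```

Call:
move_arm(
  moves=[
    {"gripper": 0, "x": 0, "y": -0.05, "z": 0.3, "roll": 0},
    {"gripper": 0, "x": 0, "y": 0, "z": 0.3, "roll": 0},
    {"gripper": 0, "x": 0, "y": 0, "z": 0, "roll": 0},
  ],
)

```text
time_s: 19.73
eef_pos: [0.54, -0.3443, 0.2637]
eef_rot: [-0.0, 0.853, 0.521, -0.0]
wrist_force: [-0.5, -0.2, -1.5]
opening: 0.178
```

```bash
python3 st.py
```

```text
[ 0.54   -0.3443  0.2637] 62.8 [-0.4 -0.3  1.5] [ 0.05  0.05 -0.01] 0.17842834365753002 19.725
```

In the hole freely (10 mm below the mouth, no contact force). Lower the rest.

Call:
move_arm(
  moves=[
    {"gripper": 0, "x": 0, "y": 0, "z": 1, "roll": 0},
    {"gripper": 0, "x": 0, "y": 0, "z": 0.6, "roll": 0},
    {"gripper": 0, "x": 0, "y": 0, "z": 0.3, "roll": 0},
    {"gripper": 0, "x": 0, "y": 0, "z": 0, "roll": 0},
    {"gripper": 0, "x": 0, "y": 0, "z": 0, "roll": 0},
  ],
)

```text
time_s: 20.35
eef_pos: [0.5401, -0.3445, 0.2449]
eef_rot: [0.0, 0.853, 0.521, 0.0]
wrist_force: [-1.4, -0.2, -1.7]
opening: 0.18
```

```bash
python3 st.py
```

```text
[ 0.5401 -0.3445  0.2449] 62.8 [-0.8 -1.2  1.7] [ 0.06  0.   -0.02] 0.17961210510442133 20.35
```

Call:
move_arm(
  moves=[
    {"gripper": 0, "x": 0, "y": 0, "z": 0.1, "roll": 0},
    {"gripper": 0, "x": 0, "y": 0, "z": 0.05, "roll": 0},
    {"gripper": 0, "x": 0, "y": 0, "z": 0, "roll": 0},
    {"gripper": 0, "x": 0, "y": 0, "z": 0, "roll": 0},
  ],
)

```text
time_s: 20.85
eef_pos: [0.5401, -0.3445, 0.2437]
eef_rot: [0.0, 0.853, 0.521, 0.0]
wrist_force: [-1.0, 1.4, 3.7]
opening: 0.177
```

Call:
move_arm(
  moves=[
    {"gripper": 100, "x": 0, "y": 0, "z": 0, "roll": 0},
    {"gripper": 100, "x": 0, "y": 0, "z": 0, "roll": 0},
    {"gripper": 100, "x": 0, "y": 0, "z": 0, "roll": 0},
    {"gripper": 100, "x": 0, "y": 0, "z": 0, "roll": 0},
    {"gripper": 100, "x": 0, "y": 0, "z": 0, "roll": 0},
  ],
)

```text
time_s: 21.48
eef_pos: [0.54, -0.3444, 0.2432]
eef_rot: [-0.0, 0.853, 0.521, -0.0]
wrist_force: [-0.1, 0.0, -0.6]
opening: 0.998
```

Call:
move_arm(
  moves=[
    {"gripper": 100, "x": 0, "y": 0, "z": -2, "roll": 0},
    {"gripper": 100, "x": 0, "y": 0, "z": -4, "roll": 0},
    {"gripper": 100, "x": 0, "y": 0, "z": -4.5, "roll": 0},
    {"gripper": 100, "x": 0, "y": 0, "z": 0, "roll": 0},
    {"gripper": 100, "x": 0, "y": 0, "z": 0, "roll": 0},
  ],
)

```text
time_s: 22.1
eef_pos: [0.54, -0.3443, 0.3492]
eef_rot: [0.001, 0.853, 0.521, 0.0]
wrist_force: [-0.6, -0.5, 0.1]
opening: 0.998
```

```bash
python3 st.py
python3 - <<'E'
from h import *
w=cam("wrist","w6.png")["img"]; s=cam("side","s6.png")["img"]; t=cam("top","t6.png")["img"]
f=lambda i,n:cv2.resize(i,n,interpolation=cv2.INTER_CUBIC)
o=cv2.imread("pics/side0.png")[:,:,::-1]; t0=cv2.imread("pics/top0.png")[:,:,::-1]
a=np.hstack([f(s[290:410,410:540],(400,300)),f(o[290:410,410:540],(400,300))])
b=np.hstack([f(t[150:270,180:340],(400,300)),f(t0[150:270,180:340],(400,300))])
cv2.imwrite("pics/m3.png",np.vstack([a,b])[:,:,::-1])
E
```

```text
[ 0.54   -0.3443  0.3492] 62.8 [-0.7 -0.3 -0.1] [-0.   -0.02 -0.  ] 0.9979054518151621 22.1
```

View pics/m3.png

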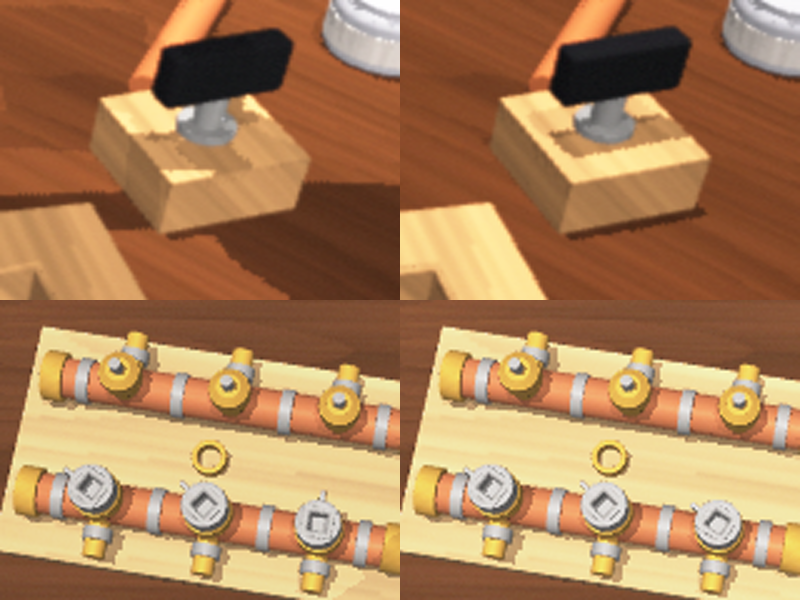

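The last picture shows the key upright with its collar on the block, just as at the start. The seized circuit's rib now points square to the bars, and the other two ribs have not moved.

```bash
python3 -c "
from bench import ctrl
ctrl.hand_in()"
```

```text
the job is handed in; nothing more can be done
```

The seized circuit's spindle is shut, the key is back in its block and released, and the job was handed in at about 22 s. No verdict is reported, so success rests on the checks below.

- **Finding the seized pin:** I pressed all three pins. The two to the robot's left and middle went down about 4 mm at 5.0 and 5.4 N. The one at the robot's right (−y end) gave only about 2 mm at 13.6 N, so that is the seized circuit. The middle pin also showed about 4 N of sideways force during the press, but its slope was still that of a sound pin.
- **Shutting the spindle:** The key's tip went about 13 mm into that circuit's recess. I turned it clockwise until the torque rose from about 0.1 to 0.3 N m, which I took as the stop. The pictures show its pointer rib square to the bars, towards the other bar.
- **Other spindles:** The other two pointers look unchanged between the first and last top pictures.
- **Key in its block:** The key went in without catching, to the same gripper height as when I picked it up. The side picture shows it upright with the collar seated. The gripper is open about 10 cm above the height where it let go.

One disagreement came up: the top and wrist cameras differed by about 4 mm at the manifold. I went by the wrist camera, and the key entered the recess on the first try. I could not read the final spindle angle directly, only from the rib's direction and the rise in torque.

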